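# Batch-load the latch feeder

## Task

Refill the latch feeder: first push the hopper's shutter, left ajar, fully closed to its end stop by the black selector grip, and with it closed put every white latch piece from the bench into the level tip tray. Then slide the grip fully to the open end stop, tip the tray by its bar so that the whole batch goes into the hopper, let the tray down level again and slide the shutter fully closed. Leave everything else on the bench where it is.

Things in the scene. Friction and masses are not known exactly. Their poses are not given: they have to be found in the camera images.
- latch1: white plastic door-latch piece, some of five may be absent: 40 long (x) x 24 wide (y) x 18 mm high, one end (+x) round with a dark screw hole; origin at its very centre (9 mm above the bench as it lies), z up as it lies on the bench
- latch2: white plastic door-latch piece, some of five may be absent: 40 long (x) x 24 wide (y) x 18 mm high, one end (+x) round with a dark screw hole; origin at its very centre (9 mm above the bench as it lies), z up as it lies on the bench
- latch3: white plastic door-latch piece, some of five may be absent: 40 long (x) x 24 wide (y) x 18 mm high, one end (+x) round with a dark screw hole; origin at its very centre (9 mm above the bench as it lies), z up as it lies on the bench
- latch4: white plastic door-latch piece, some of five may be absent: 40 long (x) x 24 wide (y) x 18 mm high, one end (+x) round with a dark screw hole; origin at its very centre (9 mm above the bench as it lies), z up as it lies on the bench
- latch5: white plastic door-latch piece, some of five may be absent: 40 long (x) x 24 wide (y) x 18 mm high, one end (+x) round with a dark screw hole; origin at its very centre (9 mm above the bench as it lies), z up as it lies on the bench
- hopper: grey sheet-metal feed hopper fixed on the bench, 130 x 134 mm, origin at the centre of its foot on the bench. In its frame: the tip tray hangs on the -y side (end of tray at y = -196 mm, grip bar beyond), the selector rail is on the +y side (y = +115 mm), the shutter slides out to +x. Throat (shutter level) at z = 102 mm, bare-metal guards on the other three sides rise to z = 164 mm
- hopper_in (a point): centre of the hopper's inner floor (24 mm above the bench; inside 120 x 124 mm, 76 mm deep to the shutter)
- shutter (a joint): how far the hopper's shutter plate is drawn open, m: 0 = fully closed at its end stop, 0.115 = fully open at the other end stop; stays where it is left, takes about 3 N to slide
- shutter_grip (a point): top centre of the shutter's black selector grip, a 20 x 20 mm post 42 mm tall (top about 147 mm above the bench) that rides the rail; moves with the shutter along the hopper's +x when opening. 38 mm of free space between the grip and the guard, whose top is 17 mm higher than the grip
- tray (a joint): tilt of the hinged tip tray, rad: 0 = level on its rest, 1.25 = fully tipped into the hopper; falls slowly back when let go
- tray_floor (a point): centre of the inner floor of the dark grey sheet-metal tray (inside 96 mm in x by 127 mm in y, walls 30 mm high, open on the hopper side; floor about 122 mm above the bench); axes are the hopper's while level
- tray_bar (a point): middle of the tray's round black grip bar: 14 mm thick, 98 mm long along the hopper's x, 138 mm above the bench when level (14 mm lower than the tray wall's top), 48 mm of free space (bar surface to tray) on the tray side
- tray_hinge (a point): middle of the tray's hinge axis, which runs along the hopper's x; the bar circles it at 187 mm radius; when level the bar is 186 mm from it horizontally and 22 mm higher
- foot: bystander: plain white plastic machine foot, disc 34 mm across, 18 mm high, lying among the latch pieces
- bush: bystander: steel bush, ring 36 mm across, 14 mm high, lying among the latch pieces
- screwbox: bystander: blue box of screws, 130 x 90 x 45 mm
- driver: bystander: green-handled screwdriver lying in front of the hopper
- tape: bystander: black roll of tape, 90 mm across, 24 mm high
- bottle: bystander: white bottle 56 mm across, 130 mm high
- rest_block: bystander: black rubber block 90 x 50 x 30 mm
Things that resemble listed ones, but are neither listed nor needed, are in the scene too. Leave any green look-alike of the latch1 alone. Leave any pink look-alike of the latch4 alone.

How it is judged:
By the outcome, as a careful person would: the job done as asked, in the order asked, and still so for the second after the job is handed in, with the robot touching nothing.
Of latch1, latch2, latch3, latch4, latch5 only 3 to 5 are there at a start; the rules pass over those that are not, and their reading is None.
At some moment in a run one of latch1, latch2, latch3, latch4, latch5 may be knocked a few centimetres aside while the robot is not near it.
Once in a run the grip may slacken for a moment while it holds something.
It also fails if it takes over 210 s, if anything falls off the work surface, if the arm or the gripper's body presses on something with over 40 N, if the wrist force passes 120 N, or if a joint passes its speed limit or range.

## Robot

A 6-joint arm with a two-finger parallel gripper is mounted at the origin on the work surface. World frame = base frame: x ahead of the robot, y to its left, z up, the work surface at z = 0. Lengths are in m, angles in rad, forces in N, time in s.
With the tool pointing down it reaches from about 0.35 to 0.975 m from the base axis. Payload 4.9 kg.
Tool frame: the origin (TCP) lies at the very end of the fingers, on their centre line; the grasp point (between the pads) lies 19 mm behind it; z points along the fingers, y is the line along which they close (so a half turn about z gives the same grasp; the last joint's range is limited). The gripper opens to 85 mm and grips with 20 to 120 N. Pads are 22 mm wide; open, the fingers measure 114 mm over their backs; the gripper's body (76 mm by 85 mm) begins 54 mm behind the grasp point. The pads swing forward as they close: fully open they stand 13 mm farther back than shut.
Start: joints at [-1.315, 0.053, 1.613, -0, 1.476, -0.119], TCP at [0.229, -0.582, 0.231] pointing down, gripper open.
Joint ranges: [-3.01, 3.01], [-1.01, 2.22], [0.06, 2.58], [-1.02, 4.17], [0.09, 2.62], [-3.14, 3.14]. Speed limits (rad/s): [2.57, 2.57, 3.14, 3.14, 3.14, 3.14].

## Interface

Orientations are given as a unit quaternion [w, x, y, z].
In Python, from plant import manip gives the robot as it stands.
- The arm moves only by the shell command python3 -m pendant 'ROWS'. ROWS is JSON, a list of rows, each a list of 3 entries, a list of its own where there are three numbers: the opening, from 0 (shut) to 1 (fully open), then the shift along the tool's x, y, z in units of 12 cm (1.0 is 12 cm), then the turn about the tool's z in units of pi rad (1.0 is pi rad). In form: [[gripper, [dx, dy, dz], roll], ...]. A call has 1 to 10 rows; each row is the pose to reach, as a shift and turn from the pose commanded when the call began, along the tool's axes at that moment, turning the shorter way round; what a row does not reach only later rows make up. A row lasts 1/10 s, in which the tool goes at most 50 mm and 8.59 degrees, less where a joint would pass 70% of its speed; a pose out of reach is approached as far as the arm can. A call with a number of a shift or a turn outside -1 to 1 is refused whole. A call with a gripper value outside its range is refused whole. The fingers move at their own pace and stop on an object; the grip force is fixed at half the most. Time passes only in rows, so rows that repeat a pose let the fingers close. It gives the time, the measured TCP pose, the force, the opening and the grip force at its end, in the units of the state.
- manip.state(): the state, without advancing time (a new reading comes with each control period).
- manip.grab_frame(name): name is "scene" or "top"; returns a dict with "img" (384x512x3 uint8, red, green, blue), "fx", "fy", "cx", "cy" (pixels), "eye" and "rotation" of the camera in the world. Camera axes: x right, y down, z forward; pixel columns grow to the right and rows downward; lengths in m; the calibration is good to about 2 mm. A picture is of the moment at which its call begins. There is no depth.
- manip.job_done(): hands the job in; it is judged then, once.
The state is a dict: "time": time; "joint_pos": joint angles; "joint_vel": joint speeds; "joint_efforts": joint torques, N m; "tool_pos": TCP position; "tool_rot": TCP orientation; "contact_force": force on the tool from outside, world axes, zero at the start; "ft_torque": the same for the moment, N m; "gripper_width": opening from 0.0 (shut) to 1.0 (fully open); "grasp_force": force on a finger pad.
Only numpy, scipy, OpenCV 4.12 (cv2) and the standard library are available. Lean on these libraries where they do the work, as an engineer would, in place of code of your own. Each camera call takes 0.05 s, during which the arm holds its last target. There are 200 camera calls.

## Working session

There is one attempt and no reset: what is moved stays moved. The work goes in short steps, Python scripts to look and compute and a shell command to move; the robot and the scene stay as the last step left them, time stands still between calls to the robot, and variables do not carry over. Pictures are saved under pics/ and viewed, at most 14 in all, crops included, and the job is handed in when it is done.

```bash
mkdir -p pics
cat > h.py <<'E'
from plant import manip
import numpy as np, cv2
def grab(n, save=None):
    f=manip.grab_frame(n)
    if save: cv2.imwrite('pics/'+save, f['img'][:,:,::-1])
    return f
def ray(f,u,v,z):
    d=np.array(f['rotation'])@np.array([(u-f['cx'])/f['fx'],(v-f['cy'])/f['fy'],1]); e=np.array(f['eye'])
    return e+d*(z-e[2])/d[2]
def proj(f,p):
    c=np.array(f['rotation']).T@(np.array(p)-np.array(f['eye']))
    return f['cx']+f['fx']*c[0]/c[2], f['cy']+f['fy']*c[1]/c[2]
E
python3 - <<'E'
from h import *
for n in ('scene','top'):
    f=grab(n,n+'0.png'); print(n,f['fx'],f['cx'],f['cy'],f['eye'],np.round(f['rotation'],3).tolist())
    im=cv2.resize(f['img'][:,:,::-1],(800,600),interpolation=cv2.INTER_CUBIC); cv2.imwrite('pics/%s0b.png'%n,im)
print(manip.state())
E
ls
```

```text
scene 358.31236924011995 257.39620184436495 185.7879385535903 [ 1.16257383 -0.34677738  0.77630678] [-0.348, 0.793, 0.455, -0.205]
top 471.98379303827 254.528435078429 193.7636122222661 [0.42670637 0.04428333 1.57635892] [-0.028, 0.714, -0.699, 0.027]
{'time': 0.1, 'joint_pos': array([-1.31499928e+00,  5.32727277e-02,  1.61414513e+00,  2.22438873e-05,
        1.47602813e+00, -1.18995405e-01]), 'joint_vel': array([-3.42662298e-05, -1.39166392e-03, -2.89447250e-03,  3.52332344e-04,
        5.75228835e-04, -1.00375357e-03]), 'joint_efforts': array([ 4.47113280e-04, -3.94900990e+01, -3.71363389e+01, -1.27282310e-04,
        3.92319736e-03,  3.27748388e-06]), 'tool_pos': array([ 0.22866442, -0.58106041,  0.23020411]), 'tool_rot': array([-9.25256810e-04,  9.82492428e-01,  1.86300217e-01, -5.22902051e-05]), 'contact_force': array([ 0.64392655, -0.23702654,  0.13950077]), 'ft_torque': array([-0.00628824, -0.00233855,  0.02232707]), 'grasp_force': 0.0, 'gripper_width': 1.003509327065728}
h.py
pics
```

Run:
```python
s=open('h.py').read()
s=s.replace("def ray","from scipy.spatial.transform import Rotation as Ro\ndef RM(f):\n    q=f['rotation']; return Ro.from_quat([q[1],q[2],q[3],q[0]]).as_matrix()\ndef ray",1).replace("np.array(f['rotation']).T","RM(f).T").replace("np.array(f['rotation'])@","RM(f)@")
open('h.py','w').write(s)
```

```text
(no output)
```

View pics/scene0b.png

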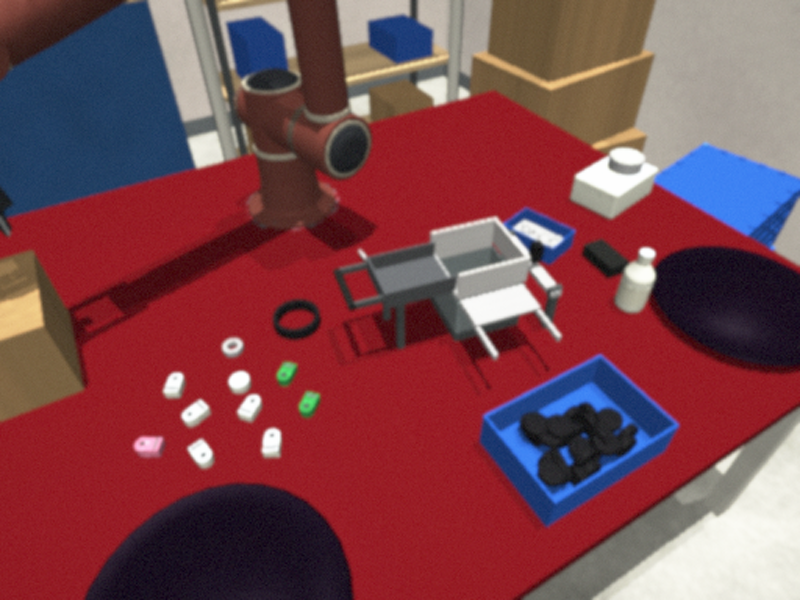

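View pics/top0b.png

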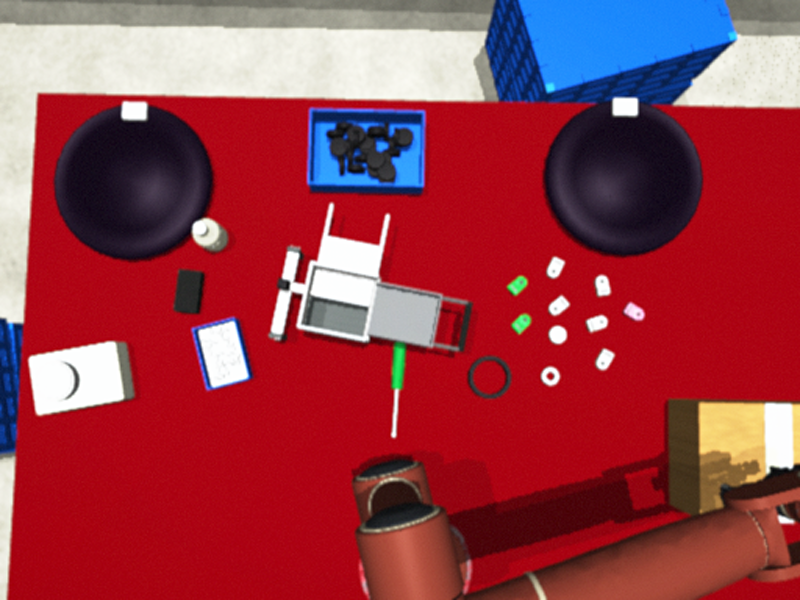

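Top view (800-px scale): white candidates are five latches at (555,267), (602,286), (559,305), (597,322), (605,359). Look-alikes: the round foot (558,334), the bush (550,376), greens (517,285) and (521,323), pink (635,312), and white pieces in a blue box (225,353). The black grip is at about (285,285) and the bar at (465,325). Next: measure and take a close crop.

```bash
cat >> h.py <<'E'
def latches(f,zt=0.018,roi=(330,150,440,255)):
    im=f['img']; hsv=cv2.cvtColor(im,cv2.COLOR_RGB2HSV)
    m=((hsv[:,:,2]>120)&(hsv[:,:,1]<90)).astype(np.uint8)
    k=np.zeros_like(m); x0,y0,x1,y1=roi; k[y0:y1,x0:x1]=1; m*=k
    out=[]
    for c in cv2.findContours(m,cv2.RETR_EXTERNAL,cv2.CHAIN_APPROX_NONE)[0]:
        if cv2.contourArea(c)<25: continue
        mm=np.zeros_like(m); cv2.drawContours(mm,[c],-1,1,-1)
        v,u=np.nonzero(mm); P=np.array([ray(f,a,b,zt)[:2] for a,b in zip(u,v)])
        ctr=P.mean(0); w,V=np.linalg.eigh(np.cov((P-ctr).T)); ax=V[:,1]
        s=(P-ctr)@ax; t=(P-ctr)@V[:,0]
        out.append((ctr, np.arctan2(ax[1],ax[0]), 12**.5*w[1]**.5, 12**.5*w[0]**.5,(u.mean(),v.mean())))
    return out
E
python3 - <<'E'
from h import *
f=grab('top','t1.png'); g=grab('scene','s1.png')
for o in latches(f): print(np.round(o[0],4),'ang',round(np.degrees(o[1]),1),'L,W',np.round(o[2:4],4),np.round(o[4],1))
a=cv2.resize(f['img'][140:260,165:315,::-1],None,fx=5,fy=5,interpolation=cv2.INTER_CUBIC)
cv2.imwrite('pics/c1.png',a)
b=cv2.resize(f['img'][155:245,310:430,::-1],None,fx=6,fy=6,interpolation=cv2.INTER_CUBIC)
cv2.imwrite('pics/c2.png',b)
E
```

```text
[ 0.4026 -0.2753] ang 63.1 L,W [0.0348 0.0336] [351.7 240.3]
[ 0.4398 -0.3893] ang 149.8 L,W [0.0423 0.0275] [386.4 229.6]
[ 0.4898 -0.2909] ang 77.6 L,W [0.0345 0.0335] [356.5 213.8]
[ 0.5159 -0.3736] ang 108.0 L,W [0.0423 0.0274] [381.6 206.4]
[ 0.5415 -0.4526] ang 63.0 L,W [0.0371 0.0225] [405.5 199.2]
[ 0.551  -0.2918] ang 132.3 L,W [0.0421 0.0273] [356.8 195.4]
[ 0.5954 -0.3856] ang -168.5 L,W [0.0418 0.0284] [385.2 182.6]
[ 0.6328 -0.2848] ang 154.3 L,W [0.0419 0.0276] [354.8 170.8]
```

View pics/c1.png

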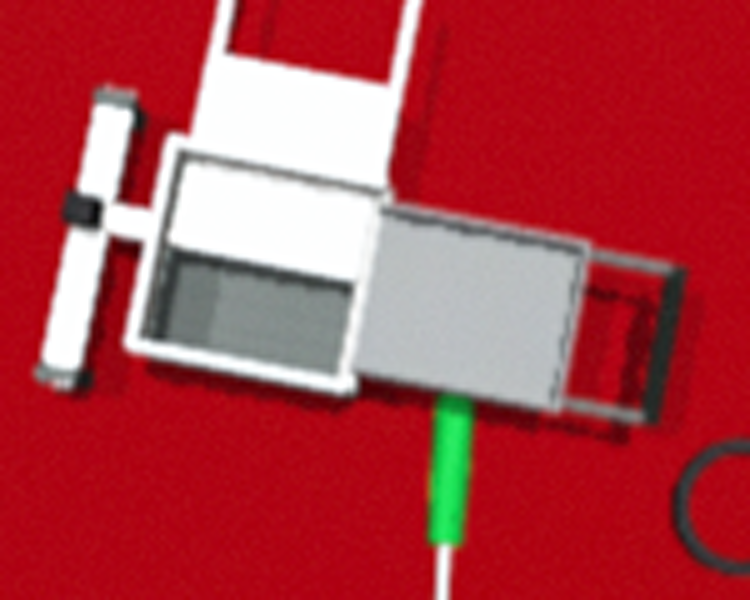

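View pics/c2.png

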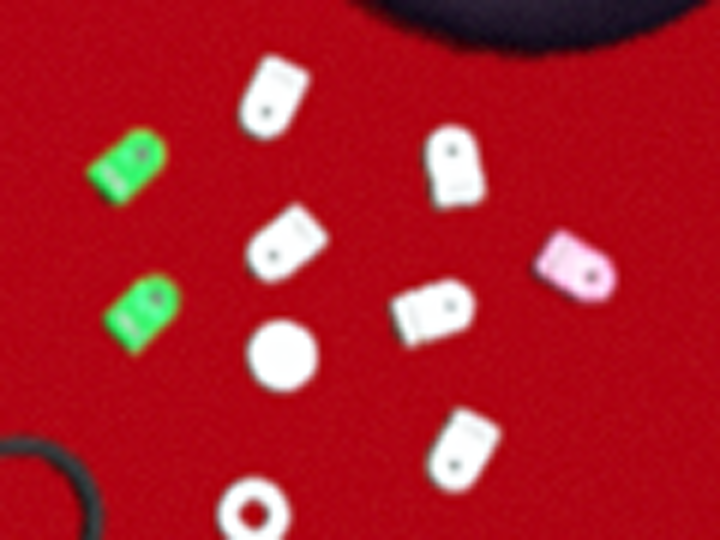

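Close crops confirm it: five white latches, each with a flat end and a dark hole at its round end. In c1 the grip is at (83,208) on the rail, the hopper rim corners are at (168,135), (128,348), (352,388) and (390,190), and the bar runs (680,270)–(652,418). The shutter is about half open.

```bash
cat >> h.py <<'E'
U=0.12
def tool():
    s=manip.state(); q=s['tool_rot']; R=Ro.from_quat([q[1],q[2],q[3],q[0]]).as_matrix(); return np.array(s['tool_pos']),R,s
def go(p,yaw=None):
    """print shift (tool axes, 12cm units) and roll (pi units) to world p; yaw of tool x, mod 180"""
    t,R,s=tool(); d=R.T@(np.array(p)-t)/U; y0=np.arctan2(R[1,0],R[0,0]); r=0
    if yaw is not None: r=-((yaw-y0+np.pi/2)%np.pi-np.pi/2)/np.pi
    print('shift',np.round(d,3),'roll',round(r,3),'yaw now',round(np.degrees(y0),1),'q6',round(s['joint_pos'][5],2))
E
python3 - <<'E'
from h import *
f=grab('top')
P=lambda x,y,z: ray(f,165+(x-2)/5,140+(y-2)/5,z)[:2]
c=np.array([P(168,135,.164),P(128,348,.164),P(352,388,.164),P(390,190,.164)])
b=np.array([P(682,268,.138),P(652,418,.138)]); r=np.array([P(116,90,.11),P(62,380,.11)])
t=np.array([P(588,243,.152),P(556,408,.152)])
for a in (c,b,r,t): print(np.round(a,4).tolist())
an=lambda d: np.degrees(np.arctan2(d[1],d[0]))
print('yaws',an(c[0]-c[1]),an(c[3]-c[2]),an(b[0]-b[1]),an(r[0]-r[1]),an(c[0]-c[3])-90,an((c[0]+c[1])/2-b.mean(0))-90,an(r.mean(0)-b.mean(0))-90)
print('sizes',np.linalg.norm(b[0]-b[1]),np.linalg.norm(c[0]-c[1]),np.linalg.norm(c[0]-c[3]),np.linalg.norm(r.mean(0)-b.mean(0)))
print('bar',b.mean(0),'grip',P(81,206,.147), 'rail',r.mean(0))
hsv=f['img'][:,:,:];
E
```

```text
[[0.6167, 0.2182], [0.4877, 0.2384], [0.4665, 0.1037], [0.586, 0.0837]]
[[0.5446, -0.0952], [0.4527, -0.0781]]
[[0.6517, 0.2583], [0.4693, 0.2862]]
[[0.5575, -0.0367], [0.4573, -0.019]]
yaws -8.879163225517495 -9.535036695156142 -10.542095357701688 -8.679984694698593 -12.828687225339138 -9.649084442891166 -9.782059897920035
sizes 0.0934914133016392 0.13051989765768732 0.13804284198393785 0.3641960198330512
bar [ 0.49862402 -0.08663884] grip [0.5743222  0.27201688] rail [0.56050127 0.27226219]
```

```bash
cat >> h.py <<'E'
YAW=np.radians(-9.7); H=np.array([.5405,.1603])
ux=np.array([np.cos(YAW),np.sin(YAW)]); uy=np.array([-np.sin(YAW),np.cos(YAW)])
def hw(x,y,z): return np.array([*(H+x*ux+y*uy),z])
def wh(p): d=np.array(p[:2])-H; return np.round([d@ux,d@uy,p[2]],4)
E
python3 -m pendant '[[1,[0,0,0],-0.327],[1,[0,0,0],-0.327],[1,[0,0,0],-0.327],[1,[0,0,0],-0.327],[1,[0,0,0],-0.327],[1,[0,0,0],-0.327],[1,[0,0,0],-0.327],[1,[0,0,0],-0.327]]'
python3 -c "
from h import *
go(hw(.0145,.115,.21),YAW+np.pi/2)"
```

```text
time: 1.05
tool_pos: [0.2288, -0.5815, 0.2311]
tool_rot: [-0.0, 0.764, 0.645, 0.0]
contact_force: [-0.1, -0.8, 0.6]
gripper_width: 1.002
grasp_force: 0.0
shift [7.489 1.642 0.178] roll 0.0 yaw now 80.3 q6 -1.15
```

```bash
for i in 1; do
python3 -m pendant '[[1,[1,0.2,0],0],[1,[1,0.2,0],0],[1,[1,0.2,0],0]]' >/dev/null
python3 -m pendant '[[1,[1,0.3,0],0],[1,[1,0.3,0],0],[1,[1,0.3,0],0]]'>/dev/null
python3 -m pendant '[[1,[1,0.3,0],0],[1,[1,0.3,0],0],[1,[1,0.3,0],0]]'>/dev/null
python3 -m pendant '[[1,[1,0.3,0],0],[1,[1,0.3,0],0],[1,[1,0.3,0],0]]'>/dev/null
python3 -m pendant '[[1,[1,0.3,0],0],[1,[1,0.3,0],0],[1,[1,0.3,0],0]]'>/dev/null
python3 -m pendant '[[1,[1,0.2,0],0],[1,[1,0.2,0],0],[1,[1,0.2,0],0]]'>/dev/null
python3 -m pendant '[[0.6,[1,0,0],0],[0.6,[1,0,0],0],[0.6,[1,0,0],0],[0.6,[1,0,0],0]]'
done
python3 -c "
from h import *
go(hw(.0145,.115,.21),YAW+np.pi/2)"
```

```text
time: 3.25
tool_pos: [0.559, 0.2168, 0.231]
tool_rot: [-0.0, 0.764, 0.645, -0.0]
contact_force: [0.2, -1.0, -0.2]
gripper_width: 0.601
grasp_force: 0.0
shift [0.469 0.049 0.175] roll 0.001 yaw now 80.4 q6 0.41
```

```bash
python3 -m pendant '[[0.6,[0.47,0.05,0],0],[0.6,[0.47,0.05,0],0],[0.6,[0.47,0.05,0.3],0],[0.6,[0.47,0.05,0.6],0],[0.6,[0.47,0.05,0.92],0],[0.6,[0.47,0.05,0.92],0]]'
python3 -m pendant '[[0.1,[0,0,0],0],[0.1,[0,0,0],0],[0.1,[0,0,0],0],[0.1,[0,0,0],0],[0.1,[0,0,0],0],[0.1,[0,0,0],0]]'
python3 -c "
from h import *
print(wh(tool()[0]))"
```

```text
time: 3.85
tool_pos: [0.5701, 0.2659, 0.1139]
tool_rot: [-0.002, 0.765, 0.644, -0.006]
contact_force: [-1.3, -1.0, -1.0]
gripper_width: 0.602
grasp_force: 0.0
time: 4.45
tool_pos: [0.576, 0.2687, 0.1242]
tool_rot: [0.001, 0.764, 0.645, 0.001]
contact_force: [-2.4, -3.5, 5.8]
gripper_width: 0.223
grasp_force: 60.1
[0.0167 0.1129 0.1242]
```

```bash
python3 -m pendant '[[0.1,[0,-0.1,0],0],[0.1,[0,-0.2,0],0],[0.1,[0,-0.3,0],0],[0.1,[0,-0.3,0],0]]'
python3 -c "
from h import *
print(wh(tool()[0]))"
python3 -m pendant '[[0.1,[0,-0.05,0],0],[0.1,[0,-0.1,0],0],[0.1,[0,-0.1,0],0],[0.1,[0,-0.1,0],0]]'
python3 -c "
from h import *
print(wh(tool()[0]))"
```

```text
time: 4.85
tool_pos: [0.5392, 0.2753, 0.1242]
tool_rot: [0.001, 0.764, 0.645, 0.001]
contact_force: [-2.6, -2.9, 9.1]
gripper_width: 0.224
grasp_force: 60.6
[-0.0207  0.1131  0.1242]
time: 5.25
tool_pos: [0.5282, 0.2772, 0.1242]
tool_rot: [0.001, 0.764, 0.645, 0.002]
contact_force: [-1.9, -3.6, 9.5]
gripper_width: 0.218
grasp_force: 60.6
[-0.0318  0.1132  0.1242]
```

```bash
for k in 1 2 3; do
python3 -m pendant '[[0.1,[0,-0.04,0],0],[0.1,[0,-0.08,0],0],[0.1,[0,-0.08,0],0],[0.1,[0,-0.08,0],0]]' | grep force
python3 -c "
from h import *
print(wh(tool()[0]))"; done
```

```text
contact_force: [-0.7, -3.1, 7.6]
grasp_force: 60.5
[-0.0412  0.1132  0.1242]
contact_force: [-0.6, -3.6, 9.8]
grasp_force: 60.5
[-0.0508  0.1133  0.1242]
contact_force: [29.1, -4.1, -8.6]
grasp_force: 59.6
[-0.0528  0.1132  0.1244]
```

```bash
python3 -m pendant '[[0.1,[0,0.05,0],0],[0.6,[0,0.05,0],0],[0.6,[0,0.05,0],0],[0.6,[0,0.05,0],0],[0.6,[0,0.05,-0.3],0],[0.6,[0,0.05,-0.6],0],[0.6,[0,0.05,-1],0],[0.6,[0,0.05,-1],0]]'|grep force
python3 -m pendant '[[0.5,[-1,0.2,0],0.5],[0.5,[-1,0.2,0],0.5],[0.5,[-1,0.2,0],0.5],[0.5,[-1,0.2,0],0.5],[0.5,[-1,0.2,0],0.5],[0.5,[-1,0.2,0],0.5],[0.5,[-1,0.2,0],0.5],[0.5,[-1,0.2,0],0.5],[0.5,[-1,0.2,0],0.5],[0.5,[-1,0.2,0],0.5]]'|grep pos
python3 -m pendant '[[0.5,[0,0,0],0.04],[0.5,[0,0,0],0.04]]' >/dev/null
cat > look.py <<'E'
from h import *
f=grab('top')
print('tool',wh(tool()[0]))
for o in latches(f):
    if o[2]>.0385: print('L',np.round(o[0],4),round(np.degrees(o[1])%180,1)); go([*o[0],.11],o[1])
go(hw(0,-.25,.24),YAW)
E
python3 look.py
```

```text
contact_force: [0.6, 0.8, 0.8]
grasp_force: 0.0
tool_pos: [0.5075, 0.1587, 0.24]
tool [-0.0321 -0.0071  0.2402]
L [ 0.4398 -0.3893] 149.8
shift [0.448 4.579 1.086] roll 0.097 yaw now -12.6 q6 1.95
L [ 0.5159 -0.3736] 108.0
shift [1.038 4.313 1.085] roll 0.33 yaw now -12.6 q6 1.95
L [ 0.5509 -0.292 ] 131.0
shift [1.174 3.585 1.085] roll 0.202 yaw now -12.6 q6 1.95
L [ 0.5954 -0.3856] 11.5
shift [1.707 4.266 1.085] roll -0.134 yaw now -12.6 q6 1.95
L [ 0.6328 -0.2848] 154.3
shift [1.827 3.377 1.084] roll 0.073 yaw now -12.6 q6 1.95
shift [3.700e-01 2.007e+00 2.000e-03] roll -0.016 yaw now -12.6 q6 1.95
```

```bash
python3 -m pendant '[[0.5,[0.46,0.85,0],0],[0.5,[0.46,0.85,0],0],[0.5,[0.46,0.85,0],0]]' >/dev/null
python3 -m pendant '[[0.5,[0.46,0.85,0],0],[0.5,[0.46,0.85,0],0],[0.5,[0.46,0.85,0],0]]' >/dev/null
python3 -m pendant '[[0.5,[0.46,0.85,0],0],[0.5,[0.46,0.85,0],0],[0.5,[0.46,0.85,0],0]]' >/dev/null
python3 -m pendant '[[0.5,[0.45,0.83,0],0.073],[0.5,[0.45,0.83,0],0.073],[0.5,[0.45,0.83,0],0.073],[0.5,[0.45,0.83,0.5],0.073],[0.5,[0.45,0.83,0.9],0.073],[0.5,[0.45,0.83,1],0.073],[0.5,[0.45,0.83,1],0.073]]'
python3 -c "
from h import *
go([.6328,-.2848,.004],np.radians(154.3))"
```

```text
time: 10.1
tool_pos: [0.6295, -0.2824, 0.1149]
tool_rot: [-0.002, 0.975, -0.223, -0.005]
contact_force: [-0.5, -0.8, -0.6]
gripper_width: 0.499
grasp_force: 0.0
shift [0.043 0.007 0.923] roll -0.001 yaw now -25.8 q6 1.49
```

```bash
python3 -m pendant '[[0.5,[0.03,0.007,0.4],0],[0.5,[0.03,0.007,0.7],0],[0.5,[0.03,0.007,0.9],0],[0.5,[0.03,0.007,0.92],0],[0.1,[0.03,0.007,0.92],0],[0.1,[0.03,0.007,0.92],0],[0.1,[0.03,0.007,0.92],0],[0.1,[0.03,0.007,0.92],0],[0.1,[0.03,0.007,0.92],0]]'
python3 -m pendant '[[0.1,[0,0,-0.4],0],[0.1,[0,0,-0.8],-0.089],[0.1,[0,0,-1],-0.089],[0.1,[0,0,-1],-0.089]]' >/dev/null
python3 -m pendant '[[0.1,[0,0,-0.4],0],[0.1,[0,0,-0.8],0],[0.1,[0,0,-0.8],0],[0.1,[0,0,-0.8],0]]'
python3 -c "
from h import *
for x,y in((.023,-.16),(-.023,-.16),(.023,-.092),(-.023,-.092)): go(hw(x,y,.128),YAW)"
```

```text
time: 11.0
tool_pos: [0.6371, -0.289, 0.0135]
tool_rot: [0.001, 0.974, -0.224, 0.002]
contact_force: [-0.8, 1.6, 5.8]
gripper_width: 0.246
grasp_force: 59.5
time: 11.8
tool_pos: [0.6358, -0.2884, 0.2278]
tool_rot: [0.001, 0.996, -0.087, 0.001]
contact_force: [-0.1, 1.0, -0.5]
gripper_width: 0.251
grasp_force: 58.9
shift [-1.234 -2.213  0.827] roll -0.002 yaw now -10.0 q6 1.21
shift [-1.618 -2.211  0.826] roll -0.002 yaw now -10.0 q6 1.21
shift [-1.237 -2.78   0.826] roll -0.002 yaw now -10.0 q6 1.21
shift [-1.621 -2.778  0.825] roll -0.002 yaw now -10.0 q6 1.21
```

```bash
python3 -m pendant '[[0.1,[-0.41,-0.74,0],0],[0.1,[-0.41,-0.74,0],0],[0.1,[-0.41,-0.74,0],0]]' >/dev/null
python3 -m pendant '[[0.1,[-0.41,-0.74,0],0],[0.1,[-0.41,-0.74,0],0],[0.1,[-0.41,-0.74,0],0]]' >/dev/null
python3 -m pendant '[[0.1,[-0.41,-0.73,0],0],[0.1,[-0.41,-0.73,0],0],[0.1,[-0.41,-0.73,0.2],0],[0.1,[-0.41,-0.73,0.4],0],[0.1,[-0.41,-0.73,0.4],0],[0.1,[-0.41,-0.73,0.4],0]]'
python3 -c "
from h import *
go(hw(.023,-.16,.139),YAW)
f=grab('top'); g=grab('scene')
cv2.imwrite('pics/p1.png',np.hstack([cv2.resize(f['img'][140:240,200:300,::-1],None,fx=4,fy=4),cv2.resize(g['img'][110:240,200:330,::-1],(400,400))]))"
```

```text
time: 13.0
tool_pos: [0.535, -0.0019, 0.177]
tool_rot: [0.0, 0.996, -0.087, -0.002]
contact_force: [-1.3, 0.2, 0.4]
gripper_width: 0.251
grasp_force: 59.1
shift [ 0.01  -0.007  0.317] roll -0.002 yaw now -10.0 q6 1.6
```

View pics/p1.png

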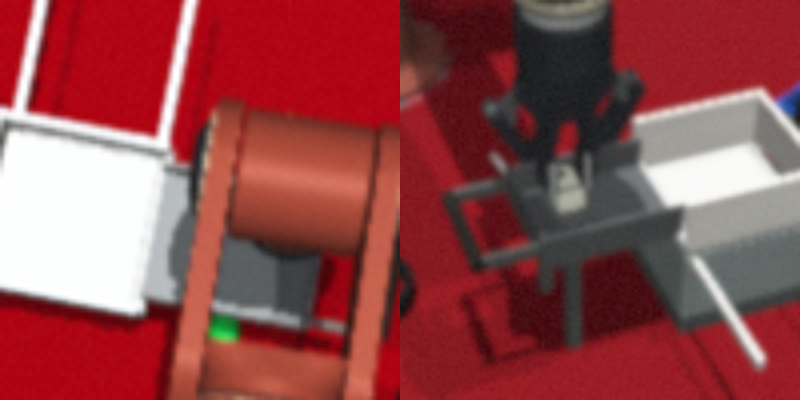

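The shutter is shut (hopper throat all white), and the latch hangs over the tray at about (565,185), so I'm lowering it.

```bash
python3 -m pendant '[[0.1,[0.01,0,0.2],0],[0.1,[0.01,0,0.3],0],[0.1,[0.01,0,0.31],0],[0.1,[0.01,0,0.31],0],[0.38,[0.01,0,0.31],0],[0.38,[0.01,0,0.31],0],[0.38,[0.01,0,0.31],0],[0.38,[0.01,0,0],0],[0.38,[0.01,0,-0.5],0],[0.38,[0.01,0,-0.5],0]]'
python3 -m pendant '[[0.5,[0.7,0.7,0],0],[0.5,[0.7,0.7,0],0],[0.5,[0.7,0.7,0],0],[0.5,[0.7,0.7,0],0]]' >/dev/null
python3 -m pendant '[[0.5,[0.3,0.9,0],0],[0.5,[0.3,0.9,0],0],[0.5,[0.3,0.9,0],0],[0.5,[0.3,0.9,0],0],[0.5,[0.3,0.9,0],0]]' >/dev/null
python3 look.py
```

```text
time: 14.1
tool_pos: [0.5399, -0.002, 0.2461]
tool_rot: [0.0, 0.996, -0.086, 0.006]
contact_force: [0.8, -0.2, 0.9]
gripper_width: 0.38
grasp_force: 0.0
tool [ 0.1424 -0.3509  0.2385]
L [ 0.4398 -0.3891] 148.9
shift [-1.238  1.734  1.07 ] roll 0.118 yaw now -9.8 q6 1.3
L [ 0.5159 -0.3736] 108.0
shift [-0.635  1.498  1.07 ] roll 0.345 yaw now -9.8 q6 1.3
shift [-1.189 -0.838 -0.011] roll -0.001 yaw now -9.8 q6 1.3
```

```bash
python3 -m pendant '[[0.5,[-0.3,0.75,0],0],[0.5,[-0.3,0.75,0],0],[0.5,[-0.3,0.75,0],0]]' >/dev/null
python3 -m pendant '[[0.5,[-0.33,0.75,0],0.345],[0.5,[-0.33,0.75,0],0.345],[0.5,[-0.33,0.75,0],0.345],[0.5,[-0.33,0.75,0.2],0.345],[0.5,[-0.33,0.75,0.5],0.345],[0.5,[-0.33,0.75,0.9],0.345],[0.5,[-0.33,0.75,1],0.345],[0.5,[-0.33,0.75,1],0.345],[0.5,[-0.33,0.75,1],0.345],[0.5,[-0.33,0.75,1],0.345]]'
python3 -c "
from h import *
go([.5159,-.3736,.006],np.radians(108))"
```

```text
time: 16.35
tool_pos: [0.5174, -0.3746, 0.1193]
tool_rot: [-0.0, 0.81, -0.587, 0.001]
contact_force: [-0.4, 0.4, 0.2]
gripper_width: 0.502
grasp_force: 0.0
shift [-0.012  0.01   0.944] roll 0.001 yaw now -71.9 q6 2.08
```

```bash
python3 -m pendant '[[0.5,[-0.01,0.01,0.4],0],[0.5,[-0.01,0.01,0.7],0],[0.5,[-0.01,0.01,0.9],0],[0.5,[-0.01,0.01,0.94],0],[0.1,[-0.01,0.01,0.94],0],[0.1,[-0.01,0.01,0.94],0],[0.1,[-0.01,0.01,0.94],0],[0.1,[-0.01,0.01,0.94],0],[0.1,[-0.01,0.01,0.94],0]]'
python3 -m pendant '[[0.1,[0,0,-0.4],0],[0.1,[0,0,-0.8],0],[0.1,[0,0,-1],-0.345],[0.1,[0,0,-1],-0.345],[0.1,[0,0,-1],-0.345],[0.1,[0,0,-1],-0.345],[0.1,[0,0,-1],-0.345],[0.1,[0,0,-1],-0.345],[0.1,[0,0,-1],-0.345],[0.1,[0,0,-1],-0.345]]' >/dev/null
python3 -m pendant '[[0.1,[0,0,-0.4],0],[0.1,[0,0,-0.8],0],[0.1,[0,0,-0.8],0],[0.1,[0,0,-0.8],0]]'
python3 -c "
from h import *
go(hw(-.023,-.16,.18),YAW)"
```

```text
time: 17.25
tool_pos: [0.5156, -0.3757, 0.0072]
tool_rot: [0.0, 0.809, -0.588, 0.001]
contact_force: [-0.4, 0.1, 3.2]
gripper_width: 0.259
grasp_force: 61.1
time: 18.65
tool_pos: [0.5157, -0.3758, 0.2246]
tool_rot: [0.001, 0.996, -0.087, 0.002]
contact_force: [-0.2, 0.3, -0.9]
gripper_width: 0.257
grasp_force: 60.7
shift [-0.755 -3.103  0.36 ] roll -0.001 yaw now -9.9 q6 1.0
```

```bash
python3 -m pendant '[[0.1,[-0.19,-0.78,0],0],[0.1,[-0.19,-0.78,0],0],[0.1,[-0.19,-0.78,0],0]]' >/dev/null
python3 -m pendant '[[0.1,[-0.19,-0.78,0],0],[0.1,[-0.19,-0.78,0],0],[0.1,[-0.19,-0.78,0],0]]' >/dev/null
python3 -m pendant '[[0.1,[-0.19,-0.78,0],0],[0.1,[-0.19,-0.78,0],0],[0.1,[-0.19,-0.78,0],0]]' >/dev/null
python3 -m pendant '[[0.1,[-0.19,-0.76,0],0],[0.1,[-0.19,-0.76,0],0],[0.1,[-0.19,-0.76,0.2],0],[0.1,[-0.19,-0.76,0.36],0],[0.1,[-0.19,-0.76,0.36],0],[0.1,[-0.19,-0.76,0.36],0]]'
python3 -c "
from h import *
go(hw(-.023,-.16,.132),YAW)"
```

```text
time: 20.15
tool_pos: [0.489, 0.0065, 0.1778]
tool_rot: [0.0, 0.996, -0.087, -0.001]
contact_force: [-0.0, -0.3, -0.5]
gripper_width: 0.258
grasp_force: 60.7
shift [ 0.016 -0.003  0.381] roll -0.002 yaw now -10.0 q6 1.61
```

```bash
python3 -m pendant '[[0.1,[0.015,0,0.2],0],[0.1,[0.015,0,0.35],0],[0.1,[0.015,0,0.38],0],[0.1,[0.015,0,0.38],0],[0.38,[0.015,0,0.38],0],[0.38,[0.015,0,0.38],0],[0.38,[0.015,0,0.38],0],[0.38,[0.015,0,0],0],[0.38,[0.015,0,-0.5],0],[0.38,[0.015,0,-0.5],0]]'
python3 -m pendant '[[0.5,[0,0.7,0],0],[0.5,[0,0.7,0],0],[0.5,[0,0.7,0],0],[0.5,[0,0.7,0],0]]' >/dev/null
python3 look.py; python3 -c "
from h import *
g=grab('scene')
cv2.imwrite('pics/p2.png',cv2.resize(g['img'][110:240,200:330,::-1],(520,520)))"
```

```text
time: 21.15
tool_pos: [0.4938, 0.0057, 0.2454]
tool_rot: [0.001, 0.996, -0.087, 0.005]
contact_force: [0.7, 0.6, 0.5]
gripper_width: 0.381
grasp_force: 0.0
tool [-0.0235 -0.2438  0.2379]
L [ 0.4398 -0.3893] 149.8
shift [0.155 2.624 1.066] roll 0.112 yaw now -10.0 q6 1.43
L [ 0.5509 -0.292 ] 131.0
shift [0.926 1.664 1.065] roll 0.217 yaw now -10.0 q6 1.43
L [ 0.5954 -0.3856] 11.5
shift [1.427 2.369 1.064] roll -0.119 yaw now -10.0 q6 1.43
shift [ 0.196  0.051 -0.018] roll -0.002 yaw now -10.0 q6 1.43
```

View pics/p2.png

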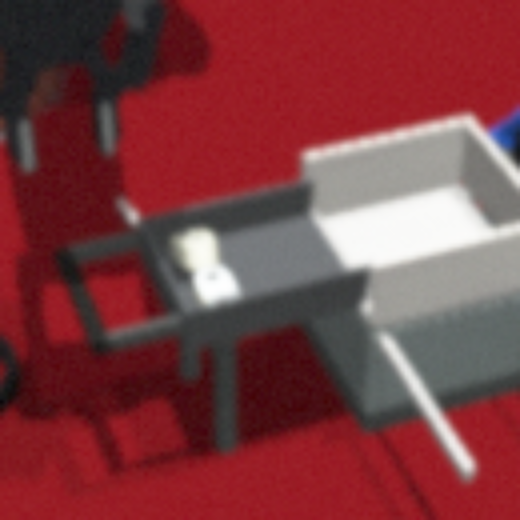

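Two latches lie side by side in the tray, at (195,248) and (215,283). Next, the latch at (0.44,-0.39).

```bash
python3 -m pendant '[[0.5,[0.05,0.87,0],0],[0.5,[0.05,0.87,0],0],[0.5,[0.05,0.87,0],0]]' >/dev/null
python3 -m pendant '[[0.5,[0.05,0.87,0],0],[0.5,[0.05,0.87,0],0],[0.5,[0.05,0.87,0],0]]' >/dev/null
python3 -m pendant '[[0.5,[0.05,0.88,0],0.112],[0.5,[0.05,0.88,0],0.112],[0.5,[0.05,0.88,0.2],0.112],[0.5,[0.05,0.88,0.5],0.112],[0.5,[0.05,0.88,0.9],0.112],[0.5,[0.05,0.88,1],0.112],[0.5,[0.05,0.88,1],0.112],[0.5,[0.05,0.88,1],0.112]]'
python3 -c "
from h import *
go([.4398,-.3893,.006],np.radians(149.8))"
```

```text
time: 23.05
tool_pos: [0.4413, -0.3888, 0.1205]
tool_rot: [0.001, 0.966, -0.259, 0.001]
contact_force: [-0.4, -0.1, 0.5]
gripper_width: 0.502
grasp_force: 0.0
shift [-0.011  0.009  0.954] roll 0.001 yaw now -30.0 q6 1.25
```

```bash
python3 -m pendant '[[0.5,[-0.01,0.01,0.4],0],[0.5,[-0.01,0.01,0.7],0],[0.5,[-0.01,0.01,0.9],0],[0.5,[-0.01,0.01,0.95],0],[0.1,[-0.01,0.01,0.95],0],[0.1,[-0.01,0.01,0.95],0],[0.1,[-0.01,0.01,0.95],0],[0.1,[-0.01,0.01,0.95],0],[0.1,[-0.01,0.01,0.95],0]]'
python3 -m pendant '[[0.1,[0,0,-0.4],0],[0.1,[0,0,-0.8],0],[0.1,[0,0,-1],-0.112],[0.1,[0,0,-1],-0.112],[0.1,[0,0,-1],-0.112],[0.1,[0,0,-1],-0.112]]' >/dev/null
python3 -m pendant '[[0.1,[0,0,-0.4],0],[0.1,[0,0,-0.8],0],[0.1,[0,0,-0.8],0],[0.1,[0,0,-0.8],0]]'
python3 -c "
from h import *
go(hw(.023,-.094,.18),YAW)"
```

```text
time: 23.95
tool_pos: [0.4398, -0.3907, 0.0072]
tool_rot: [0.001, 0.966, -0.26, 0.002]
contact_force: [0.3, 0.5, 7.1]
gripper_width: 0.263
grasp_force: 61.8
time: 24.95
tool_pos: [0.439, -0.3898, 0.2226]
tool_rot: [0.001, 0.996, -0.087, 0.001]
contact_force: [0.1, 0.7, -0.7]
gripper_width: 0.261
grasp_force: 60.9
shift [ 0.233 -3.88   0.346] roll -0.002 yaw now -10.0 q6 0.89
```

```bash
python3 -m pendant '[[0.1,[0.06,-0.97,0],0],[0.1,[0.06,-0.97,0],0],[0.1,[0.06,-0.97,0],0]]' >/dev/null
python3 -m pendant '[[0.1,[0.06,-0.97,0],0],[0.1,[0.06,-0.97,0],0],[0.1,[0.06,-0.97,0],0]]' >/dev/null
python3 -m pendant '[[0.1,[0.06,-0.97,0],0],[0.1,[0.06,-0.97,0],0],[0.1,[0.06,-0.97,0],0]]' >/dev/null
python3 -m pendant '[[0.1,[0.06,-0.97,0],0],[0.1,[0.06,-0.97,0],0],[0.1,[0.06,-0.97,0.2],0],[0.1,[0.06,-0.97,0.34],0],[0.1,[0.06,-0.97,0.34],0],[0.1,[0.06,-0.97,0.34],0]]'
python3 -c "
from h import *
go(hw(.023,-.094,.132),YAW)"
```

```text
time: 26.45
tool_pos: [0.5462, 0.0634, 0.1784]
tool_rot: [0.0, 0.996, -0.087, -0.001]
contact_force: [-0.0, 0.5, 0.4]
gripper_width: 0.262
grasp_force: 60.9
shift [ 0.009 -0.005  0.386] roll -0.002 yaw now -10.0 q6 1.73
```

```bash
python3 -m pendant '[[0.1,[0.01,0,0.2],0],[0.1,[0.01,0,0.35],0],[0.1,[0.01,0,0.38],0],[0.1,[0.01,0,0.38],0],[0.38,[0.01,0,0.38],0],[0.38,[0.01,0,0.38],0],[0.38,[0.01,0,0.38],0],[0.38,[0.01,0,0],0],[0.38,[0.01,0,-0.5],0],[0.38,[0.01,0,-0.5],0]]'
python3 -m pendant '[[0.5,[-0.3,0.9,0],0],[0.5,[-0.3,0.9,0],0],[0.5,[-0.3,0.9,0],0]]' >/dev/null
python3 -m pendant '[[0.5,[0,0.4,0],0],[0.5,[0,0.4,0],0],[0.5,[0,0.4,0],0],[0.5,[0,0.4,0],0]]' >/dev/null
python3 look.py
```

```text
time: 27.45
tool_pos: [0.5515, 0.0644, 0.248]
tool_rot: [-0.0, 0.996, -0.086, 0.006]
contact_force: [0.9, 0.0, 0.6]
gripper_width: 0.38
grasp_force: 0.0
tool [-0.0128 -0.2481  0.2397]
L [ 0.551  -0.2918] 132.3
shift [0.831 1.629 1.08 ] roll 0.21 yaw now -9.8 q6 1.42
L [ 0.5954 -0.3856] 11.5
shift [1.33  2.337 1.079] roll -0.118 yaw now -9.8 q6 1.42
shift [ 0.106  0.016 -0.003] roll -0.001 yaw now -9.8 q6 1.42
```

Latch D now.

```bash
python3 -m pendant '[[0.5,[0.44,0.78,0],0],[0.5,[0.44,0.78,0],0],[0.5,[0.44,0.78,0],0]]' >/dev/null
python3 -m pendant '[[0.5,[0.44,0.78,0],0],[0.5,[0.44,0.78,0],0],[0.5,[0.44,0.78,0],0]]' >/dev/null
python3 -m pendant '[[0.5,[0.44,0.77,0],-0.118],[0.5,[0.44,0.77,0],-0.118],[0.5,[0.44,0.77,0.2],-0.118],[0.5,[0.44,0.77,0.5],-0.118],[0.5,[0.44,0.77,0.9],-0.118],[0.5,[0.44,0.77,1],-0.118],[0.5,[0.44,0.77,1],-0.118],[0.5,[0.44,0.77,1],-0.118]]'
python3 -c "
from h import *
go([.5954,-.3856,.006],np.radians(11.5))"
```

```text
time: 29.6
tool_pos: [0.595, -0.3856, 0.122]
tool_rot: [0.001, 0.995, 0.099, 0.001]
contact_force: [0.4, 0.6, 0.9]
gripper_width: 0.503
grasp_force: 0.0
shift [ 0.002 -0.002  0.967] roll -0.001 yaw now 11.4 q6 0.69
```

```bash
python3 -m pendant '[[0.5,[0,0,0.4],0],[0.5,[0,0,0.7],0],[0.5,[0,0,0.9],0],[0.5,[0,0,0.96],0],[0.1,[0,0,0.96],0],[0.1,[0,0,0.96],0],[0.1,[0,0,0.96],0],[0.1,[0,0,0.96],0],[0.1,[0,0,0.96],0]]'
python3 -m pendant '[[0.1,[0,0,-0.4],0],[0.1,[0,0,-0.8],0],[0.1,[0,0,-1],0.118],[0.1,[0,0,-1],0.118],[0.1,[0,0,-1],0.118],[0.1,[0,0,-1],0.118]]' >/dev/null
python3 -m pendant '[[0.1,[0,0,-0.4],0],[0.1,[0,0,-0.8],0],[0.1,[0,0,-0.8],0],[0.1,[0,0,-0.8],0]]'
python3 -c "
from h import *
go(hw(-.023,-.094,.18),YAW)"
```

```text
time: 30.5
tool_pos: [0.5952, -0.387, 0.0074]
tool_rot: [0.001, 0.995, 0.099, 0.002]
contact_force: [-0.4, -0.2, 7.0]
gripper_width: 0.259
grasp_force: 61.7
time: 31.5
tool_pos: [0.5945, -0.3865, 0.2232]
tool_rot: [0.001, 0.996, -0.086, 0.002]
contact_force: [0.8, 0.1, -0.5]
gripper_width: 0.26
grasp_force: 60.9
shift [-1.413 -3.629  0.347] roll -0.001 yaw now -9.8 q6 1.06
```

```bash
python3 -m pendant '[[0.1,[-0.35,-0.91,0],0],[0.1,[-0.35,-0.91,0],0],[0.1,[-0.35,-0.91,0],0]]' >/dev/null
python3 -m pendant '[[0.1,[-0.35,-0.91,0],0],[0.1,[-0.35,-0.91,0],0],[0.1,[-0.35,-0.91,0],0]]' >/dev/null
python3 -m pendant '[[0.1,[-0.35,-0.91,0],0],[0.1,[-0.35,-0.91,0],0],[0.1,[-0.35,-0.91,0],0]]' >/dev/null
python3 -m pendant '[[0.1,[-0.36,-0.9,0],0],[0.1,[-0.36,-0.9,0],0],[0.1,[-0.36,-0.9,0.2],0],[0.1,[-0.36,-0.9,0.34],0],[0.1,[-0.36,-0.9,0.34],0],[0.1,[-0.36,-0.9,0.34],0]]'
python3 -c "
from h import *
go(hw(-.023,-.094,.132),YAW)"
```

```text
time: 33.0
tool_pos: [0.5022, 0.0717, 0.1792]
tool_rot: [0.0, 0.996, -0.087, -0.001]
contact_force: [-0.0, -0.6, -0.2]
gripper_width: 0.26
grasp_force: 60.9
shift [-0.001  0.002  0.393] roll -0.001 yaw now -10.0 q6 1.74
```

```bash
python3 -m pendant '[[0.1,[0,0,0.2],0],[0.1,[0,0,0.35],0],[0.1,[0,0,0.38],0],[0.1,[0,0,0.38],0],[0.38,[0,0,0.38],0],[0.38,[0,0,0.38],0],[0.38,[0,0,0.38],0],[0.38,[0,0,0],0],[0.38,[0,0,-0.5],0],[0.38,[0,0,-0.5],0]]'
python3 -m pendant '[[0.5,[0,0.9,0],0],[0.5,[0,0.9,0],0],[0.5,[0,0.9,0],0]]' >/dev/null
python3 -m pendant '[[0.5,[0,0.4,0],0],[0.5,[0,0.4,0],0],[0.5,[0,0.4,0],0],[0.5,[0,0.4,0],0]]' >/dev/null
python3 look.py; python3 -c "
from h import *
g=grab('scene')
cv2.imwrite('pics/p3.png',cv2.resize(g['img'][110:240,200:330,::-1],(520,520)))"
```

```text
time: 34.0
tool_pos: [0.5054, 0.0725, 0.2477]
tool_rot: [-0.001, 0.996, -0.086, 0.006]
contact_force: [0.0, -0.4, -0.3]
gripper_width: 0.381
grasp_force: 0.0
tool [-0.0237 -0.248   0.2396]
L [ 0.551  -0.2918] 132.3
shift [0.922 1.63  1.079] roll 0.21 yaw now -9.8 q6 1.42
shift [ 0.197  0.016 -0.003] roll -0.001 yaw now -9.8 q6 1.42
```

View pics/p3.png

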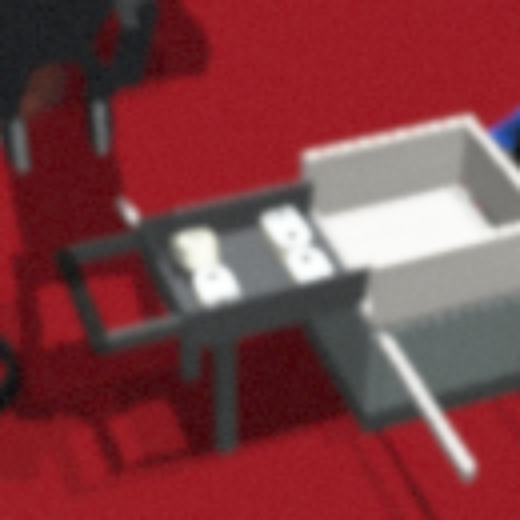

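Four latches are in the tray as planned: pairs at (195,248)/(213,283) and (285,228)/(308,260). Now the last one, C.

```bash
python3 -m pendant '[[0.5,[0.46,0.81,0],0],[0.5,[0.46,0.81,0],0],[0.5,[0.46,0.81,0],0]]' >/dev/null
python3 -m pendant '[[0.5,[0.46,0.81,0],0.21],[0.5,[0.46,0.81,0],0.21],[0.5,[0.46,0.81,0.2],0.21],[0.5,[0.46,0.81,0.5],0.21],[0.5,[0.46,0.81,0.9],0.21],[0.5,[0.46,0.81,1],0.21],[0.5,[0.46,0.81,1],0.21],[0.5,[0.46,0.81,1],0.21],[0.5,[0.46,0.81,1],0.21]]'
python3 -c "
from h import *
go([.551,-.2918,.006],np.radians(132))"
```

```text
time: 36.0
tool_pos: [0.5523, -0.2925, 0.1233]
tool_rot: [0.0, 0.915, -0.404, 0.003]
contact_force: [0.5, 0.1, 0.1]
gripper_width: 0.5
grasp_force: 0.0
shift [-0.017  0.006  0.977] roll 0.002 yaw now -47.7 q6 1.8
```

```bash
python3 -m pendant '[[0.5,[-0.01,0,0.4],0],[0.5,[-0.01,0,0.7],0],[0.5,[-0.01,0,0.9],0],[0.5,[-0.01,0,0.96],0],[0.1,[-0.01,0,0.96],0],[0.1,[-0.01,0,0.96],0],[0.1,[-0.01,0,0.96],0],[0.1,[-0.01,0,0.96],0],[0.1,[-0.01,0,0.96],0]]'
python3 -m pendant '[[0.1,[0,0,-0.4],0],[0.1,[0,0,-0.8],0],[0.1,[0,0,-1],-0.21],[0.1,[0,0,-1],-0.21],[0.1,[0,0,-1],-0.21],[0.1,[0,0,-1],-0.21],[0.1,[0,0,-1],-0.21],[0.1,[0,0,-1],-0.21]]' >/dev/null
python3 -m pendant '[[0.1,[0,0,-0.4],0],[0.1,[0,0,-0.8],0],[0.1,[0,0,-0.8],0],[0.1,[0,0,-0.8],0]]'
python3 -c "
from h import *
go(hw(0,-.127,.18),YAW)"
```

```text
time: 36.9
tool_pos: [0.5509, -0.2917, 0.0066]
tool_rot: [0.0, 0.915, -0.405, 0.002]
contact_force: [-0.1, 0.1, 5.5]
gripper_width: 0.255
grasp_force: 61.4
time: 38.1
tool_pos: [0.5505, -0.2915, 0.2229]
tool_rot: [0.001, 0.996, -0.087, 0.002]
contact_force: [-0.5, 0.4, -2.0]
gripper_width: 0.26
grasp_force: 60.7
shift [-0.731 -2.635  0.35 ] roll -0.002 yaw now -10.0 q6 1.14
```

```bash
python3 -m pendant '[[0.1,[-0.24,-0.88,0],0],[0.1,[-0.24,-0.88,0],0],[0.1,[-0.24,-0.88,0],0]]' >/dev/null
python3 -m pendant '[[0.1,[-0.24,-0.88,0],0],[0.1,[-0.24,-0.88,0],0],[0.1,[-0.24,-0.88,0],0]]' >/dev/null
python3 -m pendant '[[0.1,[-0.25,-0.87,0],0],[0.1,[-0.25,-0.87,0],0],[0.1,[-0.25,-0.87,0.2],0],[0.1,[-0.25,-0.87,0.34],0],[0.1,[-0.25,-0.87,0.34],0],[0.1,[-0.25,-0.87,0.34],0]]'
python3 -c "
from h import *
go(hw(0,-.127,.146),YAW)"
```

```text
time: 39.3
tool_pos: [0.5174, 0.0344, 0.1788]
tool_rot: [0.0, 0.996, -0.087, -0.001]
contact_force: [0.1, 0.7, 0.5]
gripper_width: 0.263
grasp_force: 60.7
shift [ 0.013 -0.008  0.273] roll -0.002 yaw now -10.0 q6 1.67
```

```bash
python3 -m pendant '[[0.1,[0.01,-0.01,0.2],0],[0.1,[0.01,-0.01,0.27],0],[0.1,[0.01,-0.01,0.27],0],[0.36,[0.01,-0.01,0.27],0],[0.36,[0.01,-0.01,0.27],0],[0.36,[0.01,-0.01,0.27],0],[0.36,[0.01,-0.01,0],0],[0.36,[0.01,-0.01,-0.5],0],[0.36,[0.01,-0.01,-0.5],0]]'
python3 -m pendant '[[0.6,[-0.22,-1,0],0],[0.6,[-0.22,-1,0],0],[0.6,[-0.22,-1,0],0]]' >/dev/null
python3 -m pendant '[[0.6,[-0.22,-1,0],-0.5],[0.6,[-0.22,-1,0],-0.5],[0.6,[-0.22,-1,0],-0.5],[0.6,[-0.22,-1,0],-0.5],[0.6,[-0.22,-1,0],-0.5],[0.6,[-0.22,-1,0],-0.5],[0.6,[-0.22,-1,0],-0.5],[0.6,[-0.22,-1,0],-0.5],[0.6,[-0.22,-1,0],-0.5],[0.6,[-0.22,-1,0],-0.5]]'>/dev/null
python3 -m pendant '[[0.6,[0,0,0],-0.02],[0.6,[0,0,0],-0.02]]' >/dev/null
python3 look.py; python3 -c "
from h import *
go(hw(-.0535,.114,.124),YAW+np.pi/2)
f=grab('top'); g=grab('scene')
cv2.imwrite('pics/p4.png',np.hstack([cv2.resize(f['img'][140:240,200:300,::-1],None,fx=4,fy=4),cv2.resize(g['img'][110:240,200:330,::-1],(400,400))]))"
```

```text
time: 40.2
tool_pos: [0.5222, 0.0359, 0.2473]
tool_rot: [-0.0, 0.996, -0.086, 0.006]
contact_force: [0.3, -0.6, 1.2]
gripper_width: 0.362
grasp_force: 0.0
tool [-0.0519  0.1142  0.24  ]
shift [-3.029e+00  4.730e-01 -1.000e-03] roll 0.496 yaw now 79.5 q6 0.56
shift [-0.002 -0.014  0.966] roll -0.004 yaw now 79.5 q6 0.56
```

View pics/p4.png

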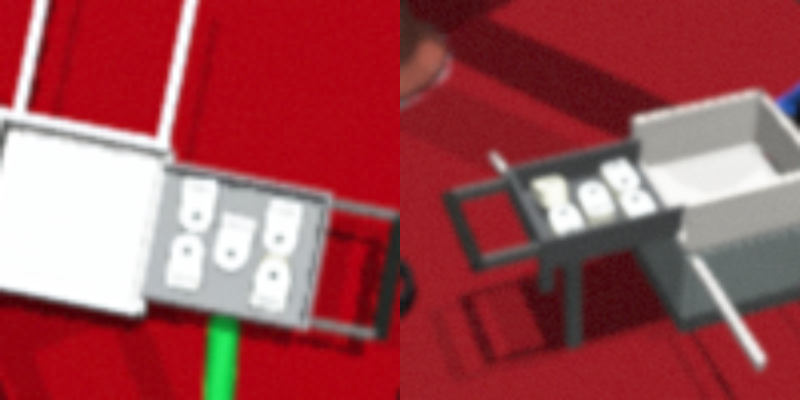

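All five latches lie flat in the tray: (200,205), (186,260), (235,240), (283,225) and (271,285). Next, grasp the grip and open the shutter.

```bash
python3 -m pendant '[[0.6,[0,-0.014,0.3],0],[0.6,[0,-0.014,0.6],0],[0.6,[0,-0.014,0.9],0],[0.6,[0,-0.014,0.97],0],[0.1,[0,-0.014,0.97],0],[0.1,[0,-0.014,0.97],0],[0.1,[0,-0.014,0.97],0],[0.1,[0,-0.014,0.97],0],[0.1,[0,-0.014,0.97],0]]'
python3 -m pendant '[[0.1,[0,0.1,0],0],[0.1,[0,0.2,0],0],[0.1,[0,0.3,0],0],[0.1,[0,0.4,0],0],[0.1,[0,0.5,0],0],[0.1,[0,0.6,0],0],[0.1,[0,0.7,0],0],[0.1,[0,0.8,0],0],[0.1,[0,0.86,0],0],[0.1,[0,0.86,0],0]]'
python3 -c "
from h import *
print(wh(tool()[0]))"
```

```text
time: 42.75
tool_pos: [0.5084, 0.2825, 0.1259]
tool_rot: [0.001, 0.768, 0.64, 0.002]
contact_force: [0.6, -0.1, 5.1]
gripper_width: 0.217
grasp_force: 61.0
time: 43.75
tool_pos: [0.6108, 0.2643, 0.1259]
tool_rot: [0.001, 0.768, 0.64, 0.003]
contact_force: [3.0, 2.2, 4.5]
gripper_width: 0.219
grasp_force: 61.0
[0.0517 0.1144 0.1259]
```

```bash
python3 -m pendant '[[0.1,[0,0.05,0],0],[0.1,[0,0.08,0],0],[0.1,[0,0.08,0],0]]'|grep force
python3 -m pendant '[[0.1,[0,0.03,0],0],[0.1,[0,0.06,0],0],[0.1,[0,0.06,0],0],[0.1,[0,0.06,0],0]]'|grep force
python3 -c "
from h import *
print(wh(tool()[0]))"
```

```text
contact_force: [0.7, 3.0, 6.4]
grasp_force: 61.3
contact_force: [-17.8, 3.1, 16.3]
grasp_force: 62.5
[0.0626 0.1144 0.1258]
```

```bash
python3 -m pendant '[[0.1,[0,-0.03,0],0],[0.6,[0,-0.03,0],0],[0.6,[0,-0.03,0],0],[0.6,[0,-0.03,0],0],[0.6,[0,-0.03,-0.3],0],[0.6,[0,-0.03,-0.6],0],[0.6,[0,-0.03,-1],0],[0.6,[0,-0.03,-1],0]]'|grep force
python3 -m pendant '[[0.6,[-1,-0.17,0],0.5],[0.6,[-1,-0.17,0],0.5],[0.6,[-1,-0.17,0],0.5],[0.6,[-1,-0.17,0],0.5],[0.6,[-1,-0.17,0],0.5],[0.6,[-1,-0.17,0],0.5],[0.6,[-1,-0.17,0],0.5],[0.6,[-1,-0.17,0],0.5],[0.6,[-1,-0.17,0],0.5],[0.6,[-1,-0.17,0],0.5]]'>/dev/null
python3 -m pendant '[[0.5,[-0.17,1,0],0],[0.5,[-0.17,1,0],0],[0.5,[-0.17,1,0],0]]' >/dev/null
python3 -m pendant '[[0.5,[-0.17,1,0],0],[0.5,[-0.17,1,0],0],[0.5,[-0.17,1,0],0],[0.5,[-0.17,1,0],0],[0.5,[-0.17,1,0],0]]' >/dev/null
python3 -c "
from h import *
go(hw(0,-.251,.119),YAW); print(wh(tool()[0]))
f=grab('top'); print(np.round(proj(f,hw(0,-.251,.138)),1))"
```

```text
contact_force: [1.3, -0.1, 0.9]
grasp_force: 0.0
shift [-0.119  0.009  1.034] roll 0.018 yaw now -6.4 q6 1.37
[ 0.0143 -0.2492  0.243 ]
[298.2 208.3]
```

```bash
python3 -m pendant '[[0.5,[-0.12,0.01,0],0.018],[0.5,[-0.12,0.01,0.3],0.018],[0.5,[-0.12,0.01,0.6],0.018],[0.5,[-0.12,0.01,0.9],0.018],[0.5,[-0.12,0.01,1],0.018],[0.5,[-0.12,0.01,1],0.018],[0.5,[-0.12,0.01,1],0.018]]'
python3 -m pendant '[[0.05,[0,0,0.02],0],[0.05,[0,0,0.02],0],[0.05,[0,0,0.02],0],[0.05,[0,0,0.02],0],[0.05,[0,0,0.02],0],[0.05,[0,0,0.02],0]]'
python3 -c "
from h import *
print(wh(tool()[0]))
g=grab('scene')
cv2.imwrite('pics/p5.png',cv2.resize(g['img'][90:220,180:340,::-1],(640,520)))"
```

```text
time: 47.8
tool_pos: [0.4994, -0.0869, 0.1249]
tool_rot: [0.0, 0.997, -0.083, 0.001]
contact_force: [-0.6, -0.3, 0.6]
gripper_width: 0.503
grasp_force: 0.0
time: 48.4
tool_pos: [0.5001, -0.0845, 0.1232]
tool_rot: [-0.003, 0.996, -0.084, 0.002]
contact_force: [2.1, 10.0, 4.7]
gripper_width: 0.137
grasp_force: 58.4
[ 0.0014 -0.2482  0.1232]
```

View pics/p5.png

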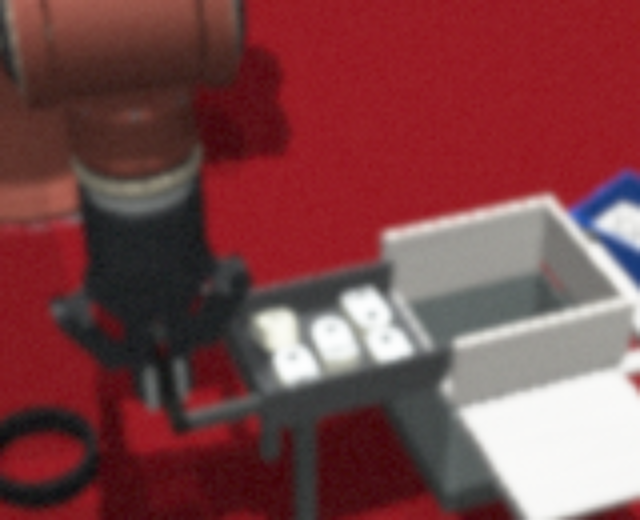

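The bar is held between the fingers at (170,385), the hopper throat is open, and all five latches are in the tray. Tipping along the arc.

```bash
python3 -m pendant '[[0.05,[0,-0.024,-0.134],0],[0.05,[0,-0.057,-0.266],0],[0.05,[0,-0.103,-0.394],0],[0.05,[0,-0.158,-0.518],0],[0.05,[0,-0.225,-0.637],0],[0.05,[0,-0.301,-0.749],0],[0.05,[0,-0.387,-0.854],0],[0.05,[0,-0.482,-0.952],0],[0.05,[0,-0.482,-0.952],0]]'
python3 -c "
from h import *
print(wh(tool()[0]))"
```

```text
time: 49.35
tool_pos: [0.5095, -0.031, 0.2385]
tool_rot: [0.002, 0.997, -0.083, 0.003]
contact_force: [2.2, -6.7, 2.3]
gripper_width: 0.137
grasp_force: 59.8
[ 0.0017 -0.1938  0.2385]
```

```bash
python3 -m pendant '[[0.05,[0,-0.103,-0.089],0],[0.05,[0,-0.214,-0.168],0],[0.05,[0,-0.331,-0.237],0],[0.05,[0,-0.453,-0.296],0],[0.05,[0,-0.58,-0.345],0],[0.05,[0,-0.69,-0.377],0],[0.05,[0,-0.711,-0.382],0],[0.05,[0,-0.711,-0.382],0],[0.05,[0,-0.711,-0.382],0]]'
python3 -m pendant '[[0.05,[0,-0.03,-0.006],0],[0.05,[0,-0.03,-0.006],0],[0.05,[0,-0.03,-0.006],0],[0.05,[0,-0.03,-0.006],0],[0.05,[0,-0.03,-0.006],0],[0.05,[0,-0.03,-0.006],0],[0.05,[0,-0.03,-0.006],0],[0.05,[0,-0.03,-0.006],0]]'
python3 -c "
from h import *
print(wh(tool()[0]))
g=grab('scene'); f=grab('top')
cv2.imwrite('pics/p6.png',np.hstack([cv2.resize(f['img'][140:240,190:290,::-1],None,fx=4,fy=4),cv2.resize(g['img'][90:220,220:350,::-1],(400,400))]))"
```

```text
time: 50.25
tool_pos: [0.5242, 0.0515, 0.2872]
tool_rot: [0.003, 0.996, -0.084, 0.005]
contact_force: [-2.2, -6.9, 16.3]
gripper_width: 0.132
grasp_force: 63.0
time: 51.05
tool_pos: [0.5247, 0.0547, 0.288]
tool_rot: [0.003, 0.996, -0.084, 0.005]
contact_force: [-1.8, -7.6, 16.4]
gripper_width: 0.136
grasp_force: 63.0
[ 0.0023 -0.1068  0.288 ]
```

View pics/p6.png

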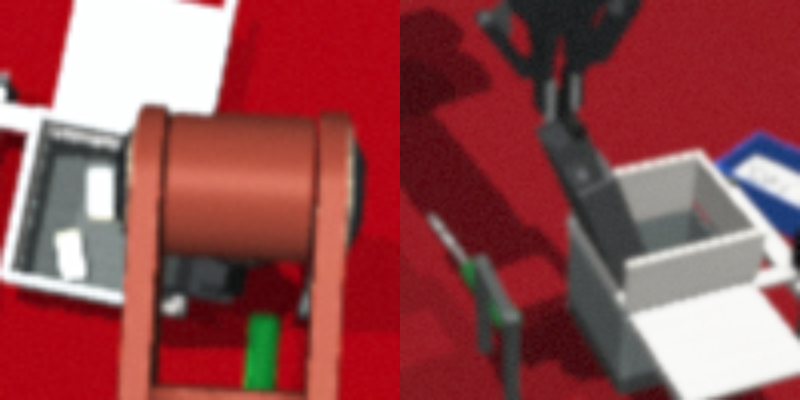

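Two latches are visible in the hopper at (100,192) and (70,253), and the tray is tipped about 70° with its floor bare where visible. Lowering along the same arc.

```bash
python3 -m pendant '[[0.05,[0,0.161,0.043],0],[0.05,[0,0.288,0.092],0],[0.05,[0,0.41,0.151],0],[0.05,[0,0.527,0.22],0],[0.05,[0,0.638,0.3],0],[0.05,[0,0.741,0.388],0],[0.05,[0,0.836,0.486],0],[0.05,[0,0.922,0.591],0],[0.05,[0,0.922,0.591],0]]' |grep force
python3 -m pendant '[[0.05,[0,0.076,0.112],0],[0.05,[0,0.143,0.231],0],[0.05,[0,0.198,0.355],0],[0.05,[0,0.244,0.483],0],[0.05,[0,0.277,0.615],0],[0.05,[0,0.301,0.72],0],[0.05,[0,0.301,0.745],0],[0.05,[0,0.301,0.745],0]]'
python3 -c "
from h import *
print(wh(tool()[0]))
g=grab('scene'); f=grab('top')
cv2.imwrite('pics/p7.png',np.hstack([cv2.resize(f['img'][140:240,190:290,::-1],None,fx=4,fy=4),cv2.resize(g['img'][90:220,220:350,::-1],(400,400))]))"
```

```text
contact_force: [7.8, -3.3, 0.3]
grasp_force: 65.9
time: 52.85
tool_pos: [0.4996, -0.0845, 0.1281]
tool_rot: [-0.004, 0.997, -0.083, 0.0]
contact_force: [-12.7, 16.9, 40.4]
gripper_width: 0.136
grasp_force: 65.0
[ 0.0009 -0.2482  0.1281]
```

View pics/p7.png

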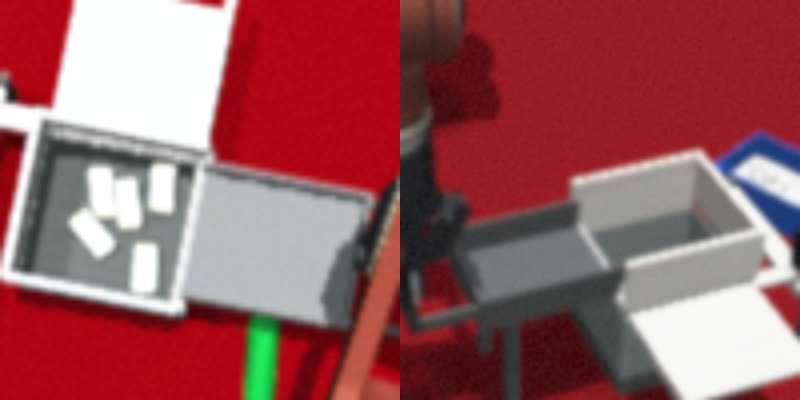

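All five latches are in the hopper at (102,190), (128,203), (162,188), (93,235) and (145,268), and the tray is empty and level. Now release the bar and go to the grip.

```bash
python3 -m pendant '[[0.05,[0,0,-0.035],0],[0.3,[0,0,-0.035],0],[0.5,[0,0,-0.035],0],[0.5,[0,0,-0.035],0],[0.5,[0,0,-0.035],0],[0.5,[0,0,-0.035],0],[0.5,[0,0,-0.4],0],[0.5,[0,0,-0.7],0],[0.5,[0,0,-1],0],[0.5,[0,0,-1],0]]'
python3 -m pendant '[[0.6,[0.17,-1,0],0],[0.6,[0.17,-1,0],0],[0.6,[0.17,-1,0],0]]' >/dev/null
python3 -m pendant '[[0.6,[0.17,-1,0],0],[0.6,[0.17,-1,0],0],[0.6,[0.17,-1,0],0]]' >/dev/null
python3 -m pendant '[[0.6,[0.17,-1,0],-0.5],[0.6,[0.17,-1,0],-0.5],[0.6,[0.17,-1,0],-0.5],[0.6,[0.17,-1,0],-0.5],[0.6,[0.17,-1,0],-0.5],[0.6,[0.17,-1,0],-0.5],[0.6,[0.17,-1,0],-0.5],[0.6,[0.17,-1,0],-0.5],[0.6,[0.17,-1,0],-0.5],[0.6,[0.17,-1,0],-0.5]]'>/dev/null
python3 -m pendant '[[0.6,[0,0,0],0],[0.6,[0,0,0],0]]' >/dev/null
python3 -c "
from h import *
print(wh(tool()[0]));go(hw(.062,.1145,.124),YAW+np.pi/2)"
```

```text
time: 53.95
tool_pos: [0.501, -0.0882, 0.248]
tool_rot: [0.001, 0.996, -0.083, 0.005]
contact_force: [0.1, 0.7, 0.1]
gripper_width: 0.498
grasp_force: 0.0
[0.0601 0.1089 0.2403]
shift [0.048 0.014 0.969] roll -0.023 yaw now 76.2 q6 0.52
```

```bash
python3 -m pendant '[[0.6,[0.05,0.014,0],-0.023],[0.6,[0.05,0.014,0.3],-0.023],[0.6,[0.05,0.014,0.6],-0.023],[0.6,[0.05,0.014,0.9],-0.023],[0.6,[0.05,0.014,0.97],-0.023],[0.1,[0.05,0.014,0.97],-0.023],[0.1,[0.05,0.014,0.97],-0.023],[0.1,[0.05,0.014,0.97],-0.023],[0.1,[0.05,0.014,0.97],-0.023],[0.1,[0.05,0.014,0.97],-0.023]]'
python3 -m pendant '[[0.1,[0,-0.1,0],0],[0.1,[0,-0.2,0],0],[0.1,[0,-0.3,0],0],[0.1,[0,-0.4,0],0],[0.1,[0,-0.5,0],0],[0.1,[0,-0.6,0],0],[0.1,[0,-0.7,0],0],[0.1,[0,-0.8,0],0],[0.1,[0,-0.88,0],0],[0.1,[0,-0.88,0],0]]'
python3 -c "
from h import *
print(wh(tool()[0]))"
```

```text
time: 56.75
tool_pos: [0.6216, 0.2637, 0.1275]
tool_rot: [-0.0, 0.763, 0.646, 0.001]
contact_force: [-5.1, -0.1, 1.8]
gripper_width: 0.218
grasp_force: 60.0
time: 57.75
tool_pos: [0.5164, 0.2823, 0.1274]
tool_rot: [-0.001, 0.763, 0.647, 0.002]
contact_force: [-1.5, 2.4, 8.8]
gripper_width: 0.216
grasp_force: 61.5
[-0.0443  0.1162  0.1274]
```

```bash
python3 -m pendant '[[0.1,[0,-0.04,0],0],[0.1,[0,-0.07,0],0],[0.1,[0,-0.07,0],0]]'|grep force
python3 -m pendant '[[0.1,[0,-0.03,0],0],[0.1,[0,-0.06,0],0],[0.1,[0,-0.06,0],0],[0.1,[0,-0.06,0],0]]'|grep force
python3 -c "
from h import *
print(wh(tool()[0]))"
```

```text
contact_force: [0.7, 4.1, 6.4]
grasp_force: 61.2
contact_force: [24.3, 2.7, -5.7]
grasp_force: 60.1
[-0.0528  0.1162  0.1275]
```

At the end stop with 24 N. Ease off, release, withdraw and check.

```bash
python3 -m pendant '[[0.1,[0,0.04,0],0],[0.6,[0,0.04,0],0],[0.6,[0,0.04,0],0],[0.6,[0,0.04,0],0],[0.6,[0,0.04,-0.3],0],[0.6,[0,0.04,-0.6],0],[0.6,[0,0.04,-1],0],[0.6,[0,0.04,-1],0]]'|grep force
python3 -m pendant '[[0.6,[0.7,0,-0.3],0],[0.6,[0.7,0,-0.3],0],[0.6,[0.7,0,-0.3],0],[0.6,[0.7,0,-0.3],0],[0.6,[0.7,0,-0.3],0]]'|grep force
python3 -c "
from h import *
g=grab('scene'); f=grab('top')
cv2.imwrite('pics/p8.png',np.hstack([cv2.resize(f['img'][:,:,::-1],(400,300)),cv2.resize(g['img'][:,:,::-1],(400,300))]))
cv2.imwrite('pics/p9.png',np.hstack([cv2.resize(f['img'][140:240,175:305,::-1],(520,400)),cv2.resize(g['img'][110:240,220:320,::-1],(280,400))]))"
```

```text
contact_force: [0.2, 0.8, 0.0]
grasp_force: 0.0
contact_force: [0.3, -0.4, 0.1]
grasp_force: 0.0
```

View pics/p8.png

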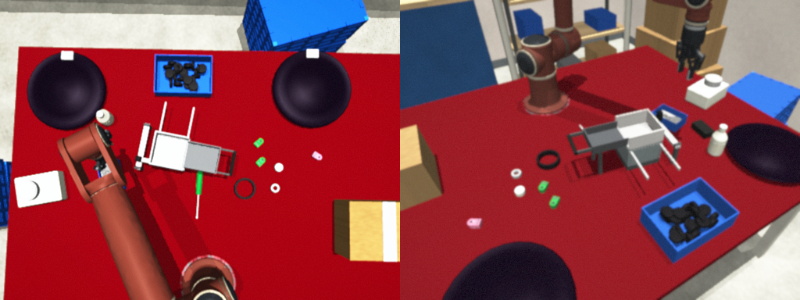

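View pics/p9.png

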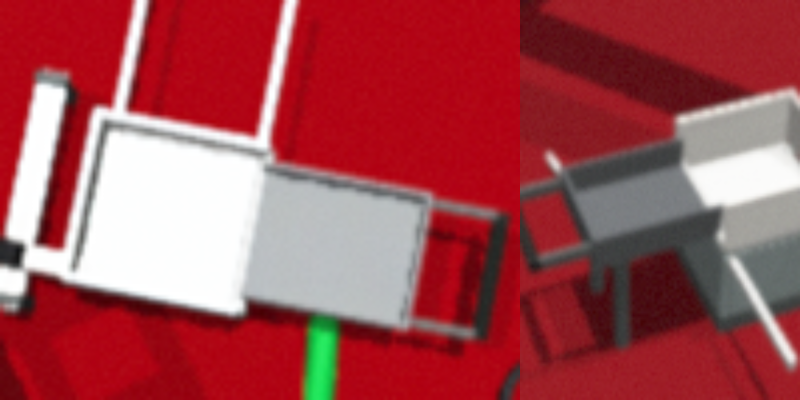

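The shutter is closed (white throat at (175,210), grip at (10,252) at the rail end), the tray is level and empty, and the bystanders are unmoved. Handing in.

```bash
python3 -c "
from plant import manip
print(manip.job_done())"
```

```text
the job is handed in; nothing more can be done
None
```

The job is handed in: all five latches are in the hopper, the tray is level and empty, the shutter is closed at its end stop, and the last pictures show nothing else on the bench moved.

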